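# Open the pen cupboard past its safety catch

### The job

Open the blue cupboard on the shop counter for the day. Its door stands a little ajar, held by a yellow safety catch behind the top of the door: reach down through the gap, press the catch down, pull the door towards you with the catch held down, and leave it wide open, at least 60 degrees. Leave the red cupboard on its catch and do not disturb the pot of pens.

Things in the scene. Friction and masses are not known exactly. Their poses are not given: they have to be found in the camera images.
- blue_door (a joint): Blue cupboard's door angle, rad: 0 shut, grows as the free edge swings towards the robot, stop 1.75. Panel 240 wide, 14 thick, top 200 above the counter, hinged at its left edge seen from the robot. Starts ajar at 0.27 to 0.31; unless the catch is pressed it stops hard at about 0.33; past 0.4 the catch may be let up. Turns easily (under 1 N at the edge), stays where left.
- blue_catch (a joint): How far the blue cupboard's yellow catch is pressed straight down, m: 0 up, 0.024 at its stop. The door is free while this is above 0.011; aim for about 0.017. Spring: 2.6 N at first, 6.4 N at the stop; it springs up when let go. The catch is carried by the door and swings with it.
- blue_pad (a point): Centre of the level top of the catch's yellow pad, 48 (x) by 36 (y), seen from above in the gap behind the ajar door: 28 behind the door's back face, 190 from the hinge along the door, 22 below the door's top; the roof's edge is 20 to 30 behind it. Axes turn with the door: x from its back face into the cupboard, y towards the hinge, z up. Fingers here, pulled to -x, press on the door's back.
- blue_hinge (a point): Point on the upright hinge axis of the blue door, in the plane of its back face, 200 above the counter, level with the door's top. It stays still; axes turn with the door as for blue_pad. The cupboard is fixed down: 180 deep, 240 wide, 200 high, white sides, blue roof and door.
- red_door (a joint): Door angle of the second cupboard, rad, a bystander: the same in all but its red roof and red door, with its own yellow catch; starts ajar at 0.27 to 0.31 and must stay on its catch (below 0.4).
- pen_pot: Dark steel pot of pens standing loose on the counter to the left, a bystander: 72 across, 95 high, the pens up to 150. Origin at the centre of its underside, z up. Must not be disturbed.

How it is judged:
On the way:
1. the blue cupboard's catch is pressed down while its door is still ajar (value of joint blue_catch above 0.008 m and value of joint blue_door below 0.4 rad), for 0.05 s.
At the end, for the whole second after the job is handed in: The blue door stands open at 0.98 rad (56 degrees) or more and at rest, its catch is let up (within 4 mm), the red door is still on its catch (below 0.4 rad), and the pen pot stands upright (within 11 degrees) where it was (value of joint blue_door above 0.98 rad and velocity of joint blue_door between -0.05 and 0.05 rad/s and value of joint blue_catch below 0.004 m and value of joint red_door below 0.4 rad and angle between pen_pot's own z axis and vertical below 0.2 rad); the robot touches nothing.
It fails at once if the red cupboard's door comes off its catch (value of joint red_door above 0.4 rad).
It fails at once if the pen pot is shifted by more than 30 mm (distance of pen_pot from where it was at the start of the episode above 0.03 m).
It also fails if it takes over 35 s, if anything falls off the work surface, if the arm or the gripper's body presses on something with over 40 N, if the wrist force passes 120 N, or if a joint passes its speed limit or range.

### The arm

A 7-joint arm with a two-finger parallel gripper is mounted at the origin on the work surface. World frame = base frame: x ahead of the robot, y to its left, z up, the work surface at z = 0. Lengths are in m, angles in rad, forces in N, time in s.
With the tool pointing down it reaches from about 0.425 to 0.925 m from the base axis. Payload 6.8 kg.
Tool frame: the origin (TCP) lies midway between the tips of the shut fingers; the grasp point (between the pads) lies 19 mm behind it; z points along the fingers, y is the line along which they close (so a half turn about z gives the same grasp; the last joint's range is limited). The gripper opens to 85 mm and grips with 20 to 120 N. Pads are 22 mm wide; open, the fingers measure 114 mm over their backs; the gripper's body (76 mm by 85 mm) begins 54 mm behind the grasp point. The pads swing forward as they close: fully open they stand 13 mm farther back than shut.
Start: joints at [-1.381, 0.477, 0.022, 1.555, -0.011, 1.109, -0.083], TCP at [0.198, 0.645, 0.231] pointing down, gripper open.
Joint ranges: [-2.96, 2.96], [-0.34, 2.1], [-1.41, 1.46], [0.24, 2.44], [-1.37, 4.51], [0.17, 1.92], [-2.96, 2.96]. Speed limits (rad/s): [2.39, 2.39, 3.14, 3.14, 3.14, 3.14, 3.14].

### API

Orientations are given as a unit quaternion [w, x, y, z].
In Python, from station import bot gives the robot as it stands.
- The arm moves only by the tool jog_arm, never from a script. Its argument "rows" is a list of rows, each an object of numbers: "fingers": the finger opening in mm, from 0 to 85.4; "x", "y", "z": the shift along the tool's x, y, z in mm; "ax", "ay", "az": the turn, a rotation vector about the tool's x, y, z in degrees. A call has exactly 8 rows; each row shifts and turns the commanded pose from where the row before left it, along the tool's axes as they then stand; what a row does not reach is not made up. A row lasts 1/10 s, in which the tool goes at most 50 mm and 8.59 degrees, less where a joint would pass 70% of its speed; a pose out of reach is approached as far as the arm can. A call with a gripper value outside its range is refused whole. The fingers move at their own pace and stop on an object; "force" is the grip in N (left out, the last holds). Time passes only in rows, so rows that do not move let the fingers close, or fill a call up. It gives the time, the measured TCP pose, the force, the opening and the grip force at its end, in the units of the state.
- bot.get_obs(): the state, without advancing time (a new reading comes with each control period).
- bot.read_camera(name): name is "scene" or "top" or "wrist"; returns a dict with "pixels" (420x560x3 uint8, red, green, blue), "vertical_fov" (degrees; the focal length in pixels is half the picture's height over the tangent of half this angle, whatever the lens; pixels are square), "cx", "cy" (the principal point, pixels), "world_from_camera" (4x4, takes a point from camera to world coordinates). Camera axes: x right, y down, z forward; pixel columns grow to the right and rows downward; lengths in m; the calibration is good to about 2 mm. A picture is of the moment at which its call begins. There is no depth.
- bot.hand_in(): hands the job in; it is judged then, once.
The state is a dict: "t": time; "q": joint angles; "joint_vel": joint speeds; "joint_torque": joint torques, N m; "eef_pos": TCP position; "tool_rot": TCP orientation; "contact_force": force on the tool from outside, world axes, zero at the start; "torque": the same for the moment, N m; "gripper_width": opening from 0.0 (shut) to 1.0 (fully open); "grasp_force": force on a finger pad.
Only numpy, scipy, OpenCV 4.12 (cv2) and the standard library are available. Lean on these libraries where they do the work, as an engineer would, in place of code of your own. Each camera call takes 0.05 s, during which the arm holds its last target. There are 200 camera calls.

## Working session

There is one attempt and no reset: what is moved stays moved. The work goes in short steps, Python scripts to look and compute and a tool call to move; the robot and the scene stay as the last step left them, time stands still between calls to the robot, and variables do not carry over. Pictures are saved under pics/ and viewed, at most 10 in all, crops included, and the job is handed in when it is done.

Besides the shell and the picture viewer there is one more tool, called as name([rows], argument=value, ...), one row to a line, values as JSON. jog_arm: Moves the arm, as the interface text tells. Its arguments: {"type":"object","properties":{"rows":{"type":"array","items":{"type":"object","properties":{"fingers":{"type":"number"},"x":{"type":"number"},"y":{"type":"number"},"z":{"type":"number"},"ax":{"type":"number"},"ay":{"type":"number"},"az":{"type":"number"}}}},"force":{"type":"number"}},"required":["rows"]}

```bash
mkdir -p pics; ls
python3 - <<'E'
from station import bot
import cv2
for n in ("scene","top"):
    c=bot.read_camera(n); cv2.imwrite(f"pics/{n}0.png",c["pixels"][:,:,::-1]); print(n,c["vertical_fov"],c["cx"],c["cy"],c["world_from_camera"])
o=bot.get_obs(); print(o["t"],o["eef_pos"],o["tool_rot"],o["gripper_width"])
E
```

```text
pics
scene 48.89085864126923 289.0464715479273 208.4136944158659 [[ 0.37955243  0.76408073 -0.52165179  1.17994881]
 [ 0.92505878 -0.30467561  0.22680175 -0.13578143]
 [ 0.01436027 -0.56864172 -0.82245996  1.12080182]
 [ 0.          0.          0.          1.        ]]
top 45.82164219562144 280.55329723831943 205.39396268416397 [[-0.02269778 -0.981524    0.18998801  0.30399773]
 [-0.99965697  0.02476619  0.00851955  0.1229725 ]
 [-0.01306742 -0.18972946 -0.98174945  1.51901017]
 [ 0.          0.          0.          1.        ]]
0.1 [0.19791853 0.64476595 0.23040423] [-6.56097526e-05  1.48348478e-01  9.88934794e-01 -8.35327311e-04] 1.0029566880209093
```

View pics/scene0.png

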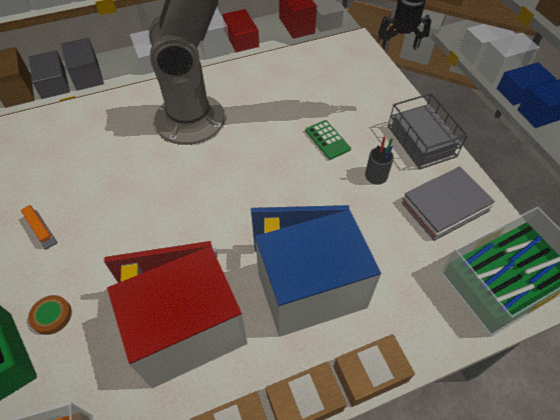

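View pics/top0.png

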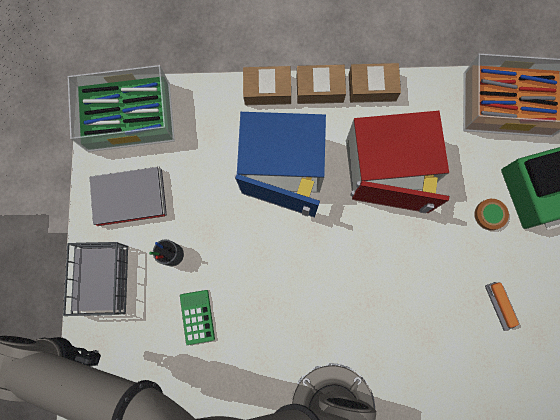

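The top view shows the blue roof at (237–326, 112–178), the blue hinge near (237,177), the door's free end near (319,207), and its yellow pad at about (306,187). In the scene view the pad is at about (272,226). The pen pot is at (168,252) in the top view.

```bash
cat > h.py <<'E'
import numpy as np,cv2
from station import bot
def ray(c,u,v,z):
    f=c["pixels"].shape[0]/2/np.tan(np.radians(c["vertical_fov"]/2)); T=c["world_from_camera"]
    d=T[:3,:3]@[(u-c["cx"])/f,(v-c["cy"])/f,1]; p=T[:3,3]; return p+d*(z-p[2])/d[2]
def hsv(c): return cv2.cvtColor(c["pixels"],cv2.COLOR_RGB2HSV)
E
python3 - <<'E'
from h import *
for n,box,ybox in (("top",(225,100,335,220),(290,170,320,200)),("scene",(245,200,385,305),(262,215,285,236))):
    c=bot.read_camera(n); H=hsv(c)
    m=cv2.inRange(H,(100,120,40),(125,255,255)); k=np.zeros_like(m); x0,y0,x1,y1=box; k[y0:y1,x0:x1]=255; m&=k
    b=cv2.inRange(H,(100,120,40),(125,255,255)); print(n,"V med",np.median(H[...,2][m>0]))
    r=cv2.inRange(H,(100,120,110),(125,255,255))&k
    cs=max(cv2.findContours(r,0,2)[0],key=cv2.contourArea)
    for e in (2,): 
        a=cv2.approxPolyDP(cs,e,True)[:,0]
        for p in a: print("roof/door",p,ray(c,*p,.2).round(3))
    k[:]=0;x0,y0,x1,y1=ybox;k[y0:y1,x0:x1]=255
    y=cv2.inRange(H,(18,100,60),(35,255,255))&k
    cs=max(cv2.findContours(y,0,2)[0],key=cv2.contourArea)
    for p in cv2.approxPolyDP(cs,1.5,True)[:,0]: print("pad",p,ray(c,*p,.178).round(3))
    x0,y0,x1,y1=(225,165,335,225) if n=="top" else (240,195,360,255)
    cv2.imwrite(f"pics/{n}1.png",cv2.resize(c["pixels"][y0:y1,x0:x1,::-1],None,fx=6,fy=6,interpolation=cv2.INTER_CUBIC))
E
```

```text
top V med 130.0
roof/door [241 112] [0.829 0.239 0.2  ]
roof/door [236 178] [0.639 0.255 0.2  ]
roof/door [318 204] [0.561 0.033 0.2  ]
roof/door [317 200] [0.572 0.035 0.2  ]
roof/door [237 173] [0.653 0.252 0.2  ]
roof/door [322 176] [0.638 0.019 0.2  ]
roof/door [325 115] [0.814 0.004 0.2  ]
pad [311 177] [0.642 0.048 0.178]
pad [301 179] [0.637 0.076 0.178]
pad [297 193] [0.597 0.088 0.178]
pad [309 195] [0.591 0.056 0.178]
pad [313 183] [0.624 0.043 0.178]
pad [310 180] [0.633 0.051 0.178]
scene V med 114.0
roof/door [348 206] [0.643 0.254 0.2  ]
roof/door [315 206] [0.613 0.18  0.2  ]
roof/door [301 209] [0.608 0.144 0.2  ]
roof/door [252 208] [0.562 0.035 0.2  ]
roof/door [252 211] [0.57  0.032 0.2  ]
roof/door [292 208] [0.597 0.125 0.2  ]
roof/door [348 210] [0.653 0.249 0.2  ]
roof/door [256 236] [0.64  0.017 0.2  ]
roof/door [279 303] [0.814 0.006 0.2  ]
roof/door [379 272] [0.829 0.239 0.2  ]
pad [264 218] [0.586 0.057 0.178]
pad [264 232] [0.623 0.042 0.178]
pad [279 228] [0.626 0.08  0.178]
pad [278 218] [0.598 0.088 0.178]
```

View pics/top1.png

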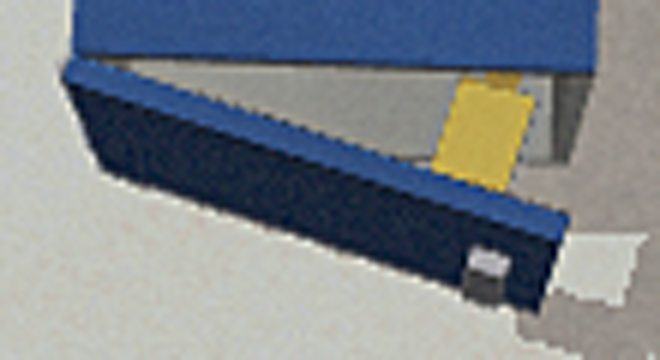

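View pics/scene1.png

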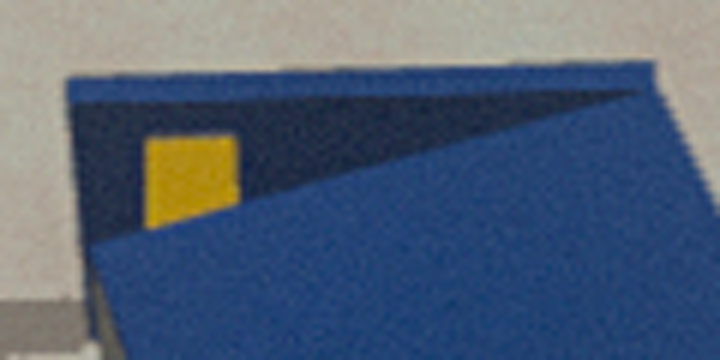

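jog_arm([
  {"x": -20, "y": -15, "z": -15, "fingers": 0},
  {"x": -30, "y": -23, "z": -15, "fingers": 0},
  {"x": -30, "y": -23, "z": -10, "fingers": 0},
  {"x": -30, "y": -23, "fingers": 0},
  {"x": -30, "y": -23, "fingers": 0},
  {"x": -30, "y": -23, "fingers": 0},
  {"x": -30, "y": -23, "fingers": 0},
  {"x": -30, "y": -23, "fingers": 0},
])

```text
invalid input
```

jog_arm([
  {"x": -30, "y": -23, "fingers": 0},
  {"x": -30, "y": -23, "fingers": 0},
  {"x": -30, "y": -23, "fingers": 0},
  {"x": -30, "y": -23, "fingers": 0},
  {"x": -30, "y": -23, "fingers": 0},
  {"x": -30, "y": -23, "fingers": 0},
  {"x": -20, "y": -15, "fingers": 0},
  {"fingers": 0},
])

```text
invalid input
```

```bash
cat >> h.py <<'E'
from scipy.spatial.transform import Rotation as Ro
def st():
    o=bot.get_obs(); q=np.array(o["tool_rot"]); R=Ro.from_quat(q[[1,2,3,0]]).as_matrix()
    print("t",o["t"],"pos",np.round(o["eef_pos"],4),"F",np.round(o["contact_force"],1),"w",round(o["gripper_width"],3),"yaw",round(np.arctan2(R[0,1],R[1,1]),3),"q",np.round(o["q"],2)); return np.array(o["eef_pos"]),R
E
python3 - <<'E'
from h import *
p,R=st(); print((R.T@(np.array([.615,.064,.25])-p)*1000).round())
E
```

```text
t 0.2 pos [0.198  0.645  0.2307] F [ 1.2  0.3 -0.1] w 1.003 yaw 0.298 q [-1.38  0.48  0.02  1.56 -0.01  1.11 -0.08]
[-569. -433.  -19.]
```

jog_arm([
  {"fingers": 0, "x": -20, "y": -15, "z": -15, "ax": 0, "ay": 0, "az": 0},
  {"fingers": 0, "x": -30, "y": -23, "z": -15, "ax": 0, "ay": 0, "az": 0},
  {"fingers": 0, "x": -30, "y": -23, "z": -10, "ax": 0, "ay": 0, "az": 0},
  {"fingers": 0, "x": -30, "y": -23, "z": 0, "ax": 0, "ay": 0, "az": 0},
  {"fingers": 0, "x": -30, "y": -23, "z": 0, "ax": 0, "ay": 0, "az": 0},
  {"fingers": 0, "x": -30, "y": -23, "z": 0, "ax": 0, "ay": 0, "az": 0},
  {"fingers": 0, "x": -30, "y": -23, "z": 0, "ax": 0, "ay": 0, "az": 0},
  {"fingers": 0, "x": -30, "y": -23, "z": 0, "ax": 0, "ay": 0, "az": 0},
])

```text
t: 1.0
eef_pos: [0.367, 0.4081, 0.2713]
tool_rot: [-0.0, 0.148, 0.989, 0.0]
contact_force: [-0.1, 1.4, -0.4]
gripper_width: -0.003
grasp_force: 0.0
```

jog_arm([
  {"fingers": 0, "x": -30, "y": -23, "z": 0, "ax": 0, "ay": 0, "az": 0},
  {"fingers": 0, "x": -30, "y": -23, "z": 0, "ax": 0, "ay": 0, "az": 0},
  {"fingers": 0, "x": -30, "y": -23, "z": 0, "ax": 0, "ay": 0, "az": 0},
  {"fingers": 0, "x": -30, "y": -23, "z": 0, "ax": 0, "ay": 0, "az": 0},
  {"fingers": 0, "x": -30, "y": -23, "z": 0, "ax": 0, "ay": 0, "az": 0},
  {"fingers": 0, "x": -30, "y": -23, "z": 0, "ax": 0, "ay": 0, "az": 0},
  {"fingers": 0, "x": -20, "y": -15, "z": 0, "ax": 0, "ay": 0, "az": 0},
  {"fingers": 0, "x": -20, "y": -15, "z": 0, "ax": 0, "ay": 0, "az": 0},
])

```text
t: 1.8
eef_pos: [0.5279, 0.1829, 0.2712]
tool_rot: [-0.0, 0.149, 0.989, -0.0]
contact_force: [0.2, 1.0, 0.1]
gripper_width: 0.001
grasp_force: 0.0
```

Run:
```python
from h import *
p,R=st(); print((R.T@(np.array([.615,.064,.23])-p)*1000).round())
```

```text
t 1.8 pos [0.5279 0.1829 0.2712] F [0.2 1.  0.1] w 0.001 yaw 0.299 q [-0.68  0.25  0.28  1.81 -0.08  1.1   0.9 ]
[-118.  -88.   41.]
```

jog_arm([
  {"fingers": 0, "x": -24, "y": -18, "z": 0, "ax": 0, "ay": 0, "az": 0},
  {"fingers": 0, "x": -24, "y": -18, "z": 0, "ax": 0, "ay": 0, "az": 0},
  {"fingers": 0, "x": -24, "y": -18, "z": 0, "ax": 0, "ay": 0, "az": 0},
  {"fingers": 0, "x": -24, "y": -18, "z": 0, "ax": 0, "ay": 0, "az": 0},
  {"fingers": 0, "x": -22, "y": -16, "z": 0, "ax": 0, "ay": 0, "az": 0},
  {"fingers": 0, "x": 0, "y": 0, "z": 20, "ax": 0, "ay": 0, "az": 2.7},
  {"fingers": 0, "x": 0, "y": 0, "z": 20, "ax": 0, "ay": 0, "az": 0},
  {"fingers": 0, "x": 0, "y": 0, "z": 0, "ax": 0, "ay": 0, "az": 0},
])

```text
t: 2.6
eef_pos: [0.6124, 0.0654, 0.2284]
tool_rot: [-0.003, 0.172, 0.985, -0.001]
contact_force: [-0.5, 1.1, 0.5]
gripper_width: -0.001
grasp_force: 0.0
```

Run:
```python
from h import *
p,R=st(); print((R.T@(np.array([.615,.064,.23])-p)*1000).round())
c=bot.read_camera("wrist"); cv2.imwrite("pics/w1.png",c["pixels"][:,:,::-1])
T=np.linalg.inv(c["world_from_camera"]); f=210/np.tan(np.radians(c["vertical_fov"]/2))
for q in ([.615,.064,.178],p):
    a=T@[*q,1]; print(a[:2]/a[2]*f+[c["cx"],c["cy"]])
H=hsv(c); m=cv2.inRange(H,(18,100,60),(35,255,255))
for k in sorted(cv2.findContours(m,0,2)[0],key=cv2.contourArea)[-2:]:
    for x in cv2.approxPolyDP(k,3,True)[:,0]: print("pad",x,ray(c,*map(float,x),.178).round(3))
```

```text
t 2.6 pos [0.6124 0.0654 0.2284] F [-0.5  1.1  0.5] w -0.001 yaw 0.345 q [-0.47  0.4   0.34  1.72 -0.15  1.05  1.15]
[-3. -0. -2.]
[278.60490513 240.660393  ]
[279.00481189 277.76601872]
pad [412 231] [0.635 0.139 0.178]
pad [248 198] [0.585 0.057 0.178]
pad [249 271] [0.627 0.041 0.178]
pad [263 270] [0.63  0.049 0.178]
pad [265 259] [0.623 0.052 0.178]
pad [294 259] [0.629 0.069 0.178]
pad [296 270] [0.636 0.067 0.178]
pad [309 271] [0.64  0.075 0.178]
pad [311 198] [0.597 0.09  0.178]
```

View pics/w1.png

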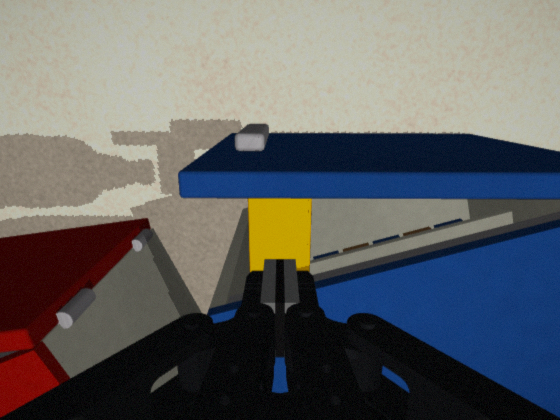

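The wrist view shows the pad spanning (248–311, 198–271), with the fingers centred over it and clear of the door and roof edge. I'll press down now.

jog_arm([
  {"fingers": 0, "x": 0, "y": 0, "z": 16, "ax": 0, "ay": 0, "az": 0},
  {"fingers": 0, "x": 0, "y": 0, "z": 16, "ax": 0, "ay": 0, "az": 0},
  {"fingers": 0, "x": 0, "y": 0, "z": 14, "ax": 0, "ay": 0, "az": 0},
  {"fingers": 0, "x": 0, "y": 0, "z": 6, "ax": 0, "ay": 0, "az": 0},
  {"fingers": 0, "x": 0, "y": 0, "z": 5, "ax": 0, "ay": 0, "az": 0},
  {"fingers": 0, "x": 0, "y": 0, "z": 5, "ax": 0, "ay": 0, "az": 0},
  {"fingers": 0, "x": 0, "y": 0, "z": 5, "ax": 0, "ay": 0, "az": 0},
  {"fingers": 0, "x": 0, "y": 0, "z": 0, "ax": 0, "ay": 0, "az": 0},
])

```text
t: 3.45
eef_pos: [0.6147, 0.0658, 0.1644]
tool_rot: [0.0, 0.172, 0.985, 0.0]
contact_force: [-0.0, 1.1, 4.3]
gripper_width: -0.002
grasp_force: 2.2
```

Run:
```python
from h import *
st()
```

```text
t 3.45 pos [0.6147 0.0658 0.1644] F [-0.   1.1  4.3] w -0.002 yaw 0.345 q [-0.45  0.47  0.32  1.78 -0.18  0.92  1.18]
```

jog_arm([
  {"fingers": 0, "x": 0, "y": 0, "z": 4.5, "ax": 0, "ay": 0, "az": 0},
  {"fingers": 0, "x": 6, "y": 0, "z": 0, "ax": 0, "ay": 0, "az": 0},
  {"fingers": 0, "x": 6, "y": 0, "z": 0, "ax": 0, "ay": 0, "az": 0},
  {"fingers": 0, "x": 6, "y": 0, "z": 0, "ax": 0, "ay": 0, "az": 0},
  {"fingers": 0, "x": 6.7, "y": 0, "z": 0, "ax": 0, "ay": 0, "az": 2},
  {"fingers": 0, "x": 6.7, "y": 0, "z": 0, "ax": 0, "ay": 0, "az": 2},
  {"fingers": 0, "x": 6.7, "y": 0, "z": 0, "ax": 0, "ay": 0, "az": 2},
  {"fingers": 0, "x": 0, "y": 0, "z": 0, "ax": 0, "ay": 0, "az": 0},
])

```text
t: 4.25
eef_pos: [0.5771, 0.0788, 0.16]
tool_rot: [-0.001, 0.223, 0.975, -0.0]
contact_force: [-1.7, -2.3, 5.1]
gripper_width: 0.001
grasp_force: 2.5
```

Run:
```python
from h import *
st()
```

```text
t 4.25 pos [0.5771 0.0788 0.16  ] F [-1.7 -2.3  5.1] w 0.001 yaw 0.451 q [-0.51  0.42  0.35  1.87 -0.18  0.89  1.04]
```

jog_arm([
  {"fingers": 0, "x": 9, "y": 0, "z": 0, "ax": 0, "ay": 0, "az": 2.5},
  {"fingers": 0, "x": 9, "y": 0, "z": 0, "ax": 0, "ay": 0, "az": 2.5},
  {"fingers": 0, "x": 9, "y": 0, "z": 0, "ax": 0, "ay": 0, "az": 2.5},
  {"fingers": 0, "x": 9, "y": 0, "z": 0, "ax": 0, "ay": 0, "az": 2.5},
  {"fingers": 0, "x": 13.3, "y": 0, "z": 0, "ax": 0, "ay": 0, "az": 4},
  {"fingers": 0, "x": 13.3, "y": 0, "z": 0, "ax": 0, "ay": 0, "az": 4},
  {"fingers": 0, "x": 13.3, "y": 0, "z": 0, "ax": 0, "ay": 0, "az": 4},
  {"fingers": 0, "x": 0, "y": 0, "z": 0, "ax": 0, "ay": 0, "az": 0},
])

```text
t: 5.05
eef_pos: [0.5146, 0.1237, 0.1596]
tool_rot: [-0.001, 0.404, 0.915, -0.0]
contact_force: [-2.5, -1.3, 4.2]
gripper_width: 0.0
grasp_force: 2.6
```

Run:
```python
from h import *
p,R=st()
c=bot.read_camera("top"); cv2.imwrite("pics/t2.png",c["pixels"][:,:,::-1])
```

```text
t 5.05 pos [0.5146 0.1237 0.1596] F [-2.5 -1.3  4.2] w 0.0 yaw 0.833 q [-0.7   0.34  0.43  1.99 -0.19  0.84  0.57]
```

View pics/t2.png

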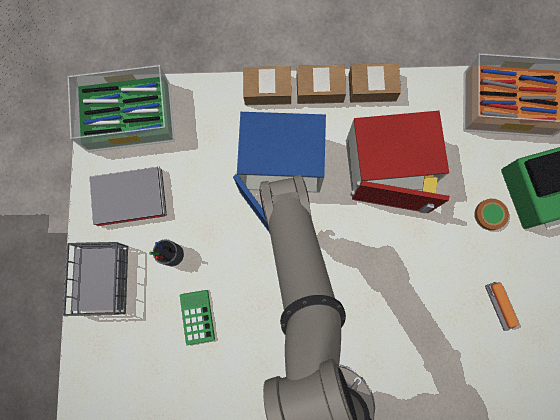

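The blue door has swung with the fingers to about 0.77 rad, with its free edge near (268,222). The red door and the pot haven't moved.

jog_arm([
  {"fingers": 0, "x": 13.3, "y": 0, "z": 0, "ax": 0, "ay": 0, "az": 4},
  {"fingers": 0, "x": 13.3, "y": 0, "z": 0, "ax": 0, "ay": 0, "az": 4},
  {"fingers": 0, "x": 13.3, "y": 0, "z": 0, "ax": 0, "ay": 0, "az": 4},
  {"fingers": 0, "x": 13.3, "y": 0, "z": 0, "ax": 0, "ay": 0, "az": 4},
  {"fingers": 0, "x": 13.3, "y": 0, "z": 0, "ax": 0, "ay": 0, "az": 4},
  {"fingers": 0, "x": 13.3, "y": 0, "z": 0, "ax": 0, "ay": 0, "az": 4},
  {"fingers": 0, "x": 6, "y": 0, "z": 0, "ax": 0, "ay": 0, "az": 2},
  {"fingers": 0, "x": 0, "y": 0, "z": 0, "ax": 0, "ay": 0, "az": 0},
])

```text
t: 5.9
eef_pos: [0.4719, 0.1964, 0.1599]
tool_rot: [-0.001, 0.599, 0.8, -0.0]
contact_force: [-2.3, -1.6, 5.1]
gripper_width: -0.003
grasp_force: 2.5
```

jog_arm([
  {"fingers": 0, "x": -3, "y": 0, "z": -4, "ax": 0, "ay": 0, "az": 0},
  {"fingers": 0, "x": -3, "y": 0, "z": -6, "ax": 0, "ay": 0, "az": 0},
  {"fingers": 0, "x": -3, "y": 0, "z": -8, "ax": 0, "ay": 0, "az": 0},
  {"fingers": 0, "x": 0, "y": 0, "z": -15, "ax": 0, "ay": 0, "az": 0},
  {"fingers": 0, "x": 0, "y": 0, "z": -20, "ax": 0, "ay": 0, "az": 0},
  {"fingers": 0, "x": 0, "y": 0, "z": -30, "ax": 0, "ay": 0, "az": 0},
  {"fingers": 0, "x": 0, "y": 0, "z": -30, "ax": 0, "ay": 0, "az": 0},
  {"fingers": 0, "x": 0, "y": 0, "z": 0, "ax": 0, "ay": 0, "az": 0},
])

```text
t: 6.7
eef_pos: [0.4775, 0.1864, 0.2768]
tool_rot: [0.001, 0.601, 0.8, 0.003]
contact_force: [0.6, 0.4, 0.2]
gripper_width: -0.003
grasp_force: 0.0
```

Run:
```python
from h import *
p,R=st()
c=bot.read_camera("scene"); cv2.imwrite("pics/s3.png",c["pixels"][:,:,::-1])
```

```text
t 6.7 pos [0.4775 0.1864 0.2768] F [0.6 0.4 0.2] w -0.003 yaw 1.288 q [-0.98  0.17  0.56  1.92 -0.1   1.08 -0.1 ]
```

View pics/s3.png

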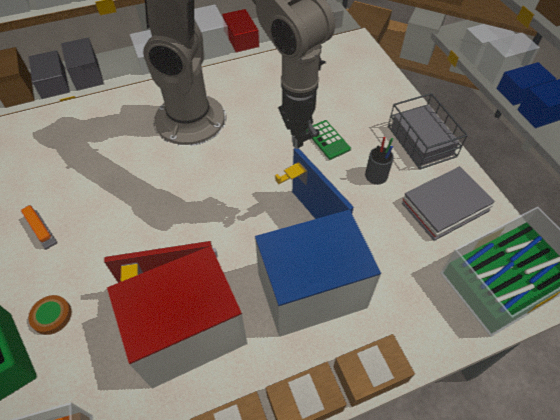

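The door stands wide open, with its top running from (295,150) to (350,212). The catch is up at (290,173), the gripper is clear above it, and the red door and pot are as they were.

```bash
python3 -c "
from station import bot
print(bot.hand_in())"
```

```text
the job is handed in; nothing more can be done
None
```

The job is handed in: the blue door stands open at about 1.2 rad (70 degrees) with its catch up, the red door is still on its catch, the pen pot was not moved, and the arm is clear; the hand-in returned no verdict.

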